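# Enrol three gauging probes by their tips and hold the store key

## Task

Enrol the three upright gauging probes on the dark setting plate in channel order: with a fingertip press the tip of the probe with the broad disc foot first, then the ball-tipped one, then the thin pin, each lightly by about 5 mm, well short of its stop, letting each spring back before you go on. Then press the round metal key of the black interface box in the bed of the bench fixture fully down to store the order, and finish while still holding it down. Only touch: do not grasp, lift or shift the stands, the box or anything else on the bench.

Things in the scene. Friction and masses are not known exactly. Their poses are not given: they have to be found in the camera images.
- plate: Dark steel setting plate 250 (its x) x 130 (its y) x 30 mm, fixed on the worktop left of the bench fixture; origin under its centre. The three probe stands stand in a row along it, in any order. A fixed white rest post, 0.135 m high, stands to its left, and a stack of boards 0.36 m high close behind it.
- disc_top (a point): Topmost point, on the axis, of the upright probe whose contact tip is a broad flat steel disc foot, 34 mm across and 5.5 mm thick. Moves with the tip; 112 mm above the foot of its stand when free, so about 142 mm above the worktop. The point's z points up.
- disc_tip (a joint): Travel (m) of that sprung tip: 0 free (up), grows as it is pressed straight down, 0.012 at its stop. The spring takes about 2.4 N to start, 4 N at 4 mm, 7 N at the stop, and returns the tip when let go.
- disc_stand: Loose probe stand of 0.85 kg that carries the disc probe: round steel foot 60 mm across and 20 mm high, clamp and 16 mm probe barrel up to 80 mm. It rests on the plate, unattached. Origin under the centre of the foot, z up.
- ball_top (a point): Topmost point, on the axis, of the upright probe whose contact tip is a steel ball, 18 mm across. Moves with the tip; 112 mm above the foot of its stand when free, so about 142 mm above the worktop. The point's z points up.
- ball_tip (a joint): Travel (m) of that sprung tip: 0 free (up), grows as it is pressed straight down, 0.012 at its stop. The spring takes about 2.4 N to start, 4 N at 4 mm, 7 N at the stop, and returns the tip when let go.
- ball_stand: Loose probe stand of 0.85 kg that carries the ball probe: round steel foot 60 mm across and 20 mm high, clamp and 16 mm probe barrel up to 80 mm. It rests on the plate, unattached. Origin under the centre of the foot, z up.
- pin_top (a point): Topmost point, on the axis, of the upright probe whose contact tip is a thin flat-ended steel pin, 8 mm across and 14 mm long. Moves with the tip; 112 mm above the foot of its stand when free, so about 142 mm above the worktop. The point's z points up.
- pin_tip (a joint): Travel (m) of that sprung tip: 0 free (up), grows as it is pressed straight down, 0.012 at its stop. The spring takes about 2.4 N to start, 4 N at 4 mm, 7 N at the stop, and returns the tip when let go.
- pin_stand: Loose probe stand of 0.85 kg that carries the pin probe: round steel foot 60 mm across and 20 mm high, clamp and 16 mm probe barrel up to 80 mm. It rests on the plate, unattached. Origin under the centre of the foot, z up.
- key_top (a point): Centre of the top of the round metal key, 20 mm across, that stands 8 mm proud in the middle of the black interface box; about 0.15 m above the worktop. The point's z points up.
- store_key (a joint): Travel (m) of the key: 0 free, 0.004 fully down. The spring takes about 1.5 N to start and 4.5 N fully down; it springs back when let go.
- interface: Loose black data interface box 61x77x19 mm, about 0.1 kg, lying in the recessed bed (0.122 m above the worktop) of the long white bench fixture between two rims that rise 13 mm above the bed, to the right of the gauge. Origin under its centre. The fixed gauge on its post stands between plate and box, around x 0.42 to 0.51 m, y -0.08 to 0.08 m, and is 0.43 m high: go round in front of it.
- gauge_block_a: steel gauge block 35x20x16 mm lying on the setting plate; origin under its centre. Bystander, loose.
- gauge_block_b: small steel gauge block 35x10x12 mm lying on the setting plate; origin under its centre. Bystander, loose.
- spare_foot: spare steel contact foot, a 25 mm disc with a short stem, 13 mm high, loose on the setting plate; origin under its centre. Bystander, loose.
- step_block: white stepped setting block 45x52x42 mm in the bed of the fixture between the gauge and the interface box; origin under its centre. Bystander, loose.
- brass_weight: brass check weight, 25 mm across and 22 mm high, in the bed of the fixture beyond the interface box; origin under its centre. Bystander, loose.
Things that resemble listed ones, but are neither listed nor needed, are in the scene too. What is shaped like the interface but orange is not meant.

How it is judged:
On the way, in this order (a step that is already met when the one before it is completed fails the run):
1. the disc tip pressed at least 3 mm, the other two tips free and the key up (value of joint disc_tip above 0.003 m and value of joint each of ball_tip, pin_tip, store_key below 0.001 m), for 0.1 s.
2. the ball tip pressed at least 3 mm, the other two tips free and the key up (value of joint ball_tip above 0.003 m and value of joint each of disc_tip, pin_tip, store_key below 0.001 m), for 0.1 s.
3. the pin tip pressed at least 3 mm, the other two tips free and the key up (value of joint pin_tip above 0.003 m and value of joint each of disc_tip, ball_tip, store_key below 0.001 m), for 0.1 s.
4. the key pressed at least 2.5 mm with a finger, all three tips free (value of joint store_key above 0.0025 m and contact force between the fingers and interface above 0.5 N and value of joint each of disc_tip, ball_tip, pin_tip below 0.001 m), for 0.2 s.
At the end, for the whole second after the job is handed in: The key is held at least 2.5 mm down by the fingers; all three tips are free (under 1 mm); the stands and bystanders are within 10 mm and the interface box within 15 mm of where they began, at rest (all of step 4 and distance of interface from where it was at the start of the episode below 0.015 m and linear speed of interface below 0.02 m/s and distance of each of disc_stand, ball_stand, pin_stand, gauge_block_a, gauge_block_b, spare_foot, step_block, brass_weight from where it was at the start of the episode below 0.01 m); the arm keeps its last pose, push and grip.
It fails at once if a probe tip run down to its stop (more than 11 mm) (value of joint any of disc_tip, ball_tip, pin_tip above 0.011 m).
It fails at once if a probe pressed or pinched with more than 12 N, or the interface box with more than 30 N (contact force between the fingers and disc_stand above 12 N or contact force between the fingers and ball_stand above 12 N or contact force between the fingers and pin_stand above 12 N or contact force between the fingers and interface above 30 N).
It fails at once if a probe stand shifted 10 mm, lifted 4 mm or tipped 0.1 rad, or the interface box shifted 15 mm, lifted 6 mm or tipped 0.15 rad ((distance of disc_stand from where it was at the start of the episode above 0.01 m or height (world z) of disc_stand above 0.034 m or angle between disc_stand's own z axis and vertical above 0.1 rad) or (distance of ball_stand from where it was at the start of the episode above 0.01 m or height (world z) of ball_stand above 0.034 m or angle between ball_stand's own z axis and vertical above 0.1 rad) or (distance of pin_stand from where it was at the start of the episode above 0.01 m or height (world z) of pin_stand above 0.034 m or angle between pin_stand's own z axis and vertical above 0.1 rad) or (distance of interface from where it was at the start of the episode above 0.015 m or height (world z) of interface above 0.126 m or angle between interface's own z axis and vertical above 0.15 rad)).
It fails at once if two tips pressed at the same time, or a tip together with the key (value of joint each of ball_tip, disc_tip above 0.003 m or value of joint each of pin_tip, disc_tip above 0.003 m or value of joint each of pin_tip, ball_tip above 0.003 m or (value of joint disc_tip above 0.003 m and value of joint store_key above 0.002 m) or (value of joint ball_tip above 0.003 m and value of joint store_key above 0.002 m) or (value of joint pin_tip above 0.003 m and value of joint store_key above 0.002 m)).
It fails at once if a bystander moved more than 10 mm or lifted (distance of any of gauge_block_a, gauge_block_b, spare_foot, step_block, brass_weight from where it was at the start of the episode above 0.01 m).
It also fails if it takes over 48 s, if anything falls off the work surface, if the arm or the gripper's body presses on something with over 40 N, if the wrist force passes 120 N, or if a joint passes its speed limit or range.

## Robot

A 7-joint arm with a two-finger parallel gripper is mounted at the origin on the work surface; the furniture and walls round the work are solid. World frame = base frame: x ahead of the robot, y to its left, z up, the work surface at z = 0. Lengths are in m, angles in rad, forces in N, time in s.
With the tool pointing down it reaches from about 0.4 to 0.85 m from the base axis. Payload 10.4 kg.
Tool frame: the origin (TCP) lies where the fingers leave the gripper's body, on its centre line; the fingertips stand 70 mm ahead of it and the grasp point (between the pads) lies r.grip_depth ahead of it (r.grip_depth is the distance from the TCP to the grasp point, in m); z points along the fingers, y is the direction in which the jaws open and shut (so a half turn about z gives the same grasp; the last joint's range is limited). The gripper opens to 87 mm and grips with 3 to 60 N. Pads are 19 mm wide; open, the fingers measure 117 mm over their backs; the gripper's body (75 mm by 190 mm) begins 51 mm behind the grasp point.
Start: joints at [-1.235, 0.332, -0.065, 1.46, 0.022, 1.35, -0.088], TCP at [0.219, 0.585, 0.292] pointing down, gripper open.
Joint ranges: [-2.6, 2.6], [-0.5, 2.12], [-1.47, 1.34], [0.16, 2.42], [-1.27, 4.41], [0.06, 2.06], [-2.6, 2.6]. Speed limits (rad/s): [2.22, 2.22, 2.79, 2.79, 3.14, 3.14, 3.14].

## Interface

Orientations are given as a unit quaternion [x, y, z, w].
In Python, from bench import monitor, viewer, workorder, nets, r gives the robot as it stands.
- The arm moves only by the tool drive_tool, never from a script. Its argument "plan" is a list of rows, each an object of numbers: "rx", "ry", "rz": the turn, a rotation vector about the tool's x, y, z in units of 360 degrees (1.0 is 360 degrees); "x", "y", "z": the shift along the tool's x, y, z in units of 1000 mm (1.0 is 1000 mm); "fingers": the opening, from 0 (shut) to 1 (fully open). In form: [{"rx": .., "ry": .., "rz": .., "x": .., "y": .., "z": .., "fingers": ..}, ...]. A call has 1 to 12 rows; each row is the pose to reach, as a shift and turn from the pose commanded when the call began, along the tool's axes at that moment, turning the shorter way round; what a row does not reach only later rows make up. A row lasts 1/8 s, in which the tool goes at most 62.5 mm and 10.7 degrees, less where a joint would pass 70% of its speed; a pose out of reach is approached as far as the arm can. A call with a number of a shift or a turn outside -1 to 1 is refused whole. A call with a gripper value outside its range is refused whole. The fingers move at their own pace and stop on an object; "squeeze" is the grip in N (left out, the last holds). Time passes only in rows, so rows that repeat a pose let the fingers close. It gives the time, the measured TCP pose, the force and the opening at its end, in the units of the state.
- monitor.read_state(): the state, without advancing time (a new reading comes with each control period).
- viewer.camera(name): name is "scene" or "top" or "wrist"; returns a dict with "color" (480x640x3 uint8, red, green, blue), "depth" (480x640 float32, m along the optical axis (not along the pixel's ray), 0 where there is no reading), "camera_matrix" (3x3 intrinsics, pixels), "xyz" and "rotation" of the camera in the world. Camera axes: x right, y down, z forward; pixel columns grow to the right and rows downward; lengths in m; the calibration is good to about 2 mm. A picture is of the moment at which its call begins.
- workorder.close_job(): hands the job in, once; it reports no verdict.
Trained networks look in the newest picture that a camera, given by its name, has taken for a name from the list of things; names that differ only in an ending like _2 or _b are one class to them, and where a whole thing is asked for, a point or a joint stands for the part that bears it (a point fixed in the world has none). Each returns a list of dicts, best first, with "confidence" (0 to 1); they miss things now and then, are a little off and sometimes report something else, mostly with a low value. They report only what shows in the picture. A call takes as long as a camera call. They do not tell look-alikes from the thing itself.
- nets.find_in(label, camera): "centre" ([x, y, z] in m, in world coordinates, good to about 4 mm: the middle of the surface that is visible of it).
- nets.regions_of(label, camera): "region" (480x640 bool, what is visible of it).
The state is a dict: "time": time; "joint_positions": joint angles; "joint_vel": joint speeds; "joint_torque": joint torques, N m; "ee_pos": TCP position; "eef_rot": TCP orientation; "ft_force": force on the tool from outside, world axes, zero at the start; "torque": the same for the moment, N m; "width": finger opening in m.
Only numpy, scipy, OpenCV 4.12 (cv2) and the standard library are available. Lean on these libraries where they do the work, as an engineer would, in place of code of your own. Each camera call takes 0.05 s, during which the arm holds its last target.

## Working session

There is one attempt and no reset: what is moved stays moved. The work goes in short steps, Python scripts to look and compute and a tool call to move; the robot and the scene stay as the last step left them, time stands still between calls to the robot, and variables do not carry over. Pictures are saved under pics/ and viewed, and the job is handed in when it is done.

Besides the shell and the picture viewer there is one more tool, called as name(argument=value, ...), one argument or row to a line, values as JSON. drive_tool: Moves the arm, as the interface text tells. Its arguments: {"type":"object","properties":{"plan":{"type":"array","items":{"type":"object","properties":{"rx":{"type":"number","minimum":-1,"maximum":1},"ry":{"type":"number","minimum":-1,"maximum":1},"rz":{"type":"number","minimum":-1,"maximum":1},"x":{"type":"number","minimum":-1,"maximum":1},"y":{"type":"number","minimum":-1,"maximum":1},"z":{"type":"number","minimum":-1,"maximum":1},"fingers":{"type":"number"}}}},"squeeze":{"type":"number"}},"required":["plan"]}

```bash
ls; mkdir -p pics; python3 - <<'E'
from bench import monitor, viewer, nets, r
import cv2,numpy as np
s=monitor.read_state(); print({k:np.round(v,4) for k,v in s.items()}, r.grip_depth)
for c in ["scene","top","wrist"]:
    d=viewer.camera(c); cv2.imwrite(f"pics/a_{c}.png",d["color"][:,:,::-1])
    print(c,np.round(d["xyz"],3),np.round(d["rotation"],3).tolist(),d["camera_matrix"].tolist())
    for n in ["disc_top","ball_top","pin_top","disc_stand","ball_stand","pin_stand","key_top","interface","plate","step_block","brass_weight"]:
        print(c,n,[(np.round(q["centre"],3).tolist(),round(q["confidence"],2)) for q in nets.find_in(n,c)[:4]])
print(monitor.read_state()["time"])
E
```

```text
pics
{'time': np.float64(0.0), 'joint_positions': array([-1.2346,  0.3329, -0.0647,  1.461 ,  0.0216,  1.3499, -0.0885]), 'joint_vel': array([-0.0014, -0.0002,  0.0013, -0.0002,  0.0008, -0.0003,  0.0005]), 'joint_torque': array([-2.00000e-04, -6.23265e+01,  2.43000e-02, -3.89893e+01,
       -6.14000e-02,  3.99000e-02,  1.00000e-04]), 'ee_pos': array([0.2194, 0.5849, 0.2914]), 'eef_rot': array([ 1.784e-01,  9.840e-01, -7.000e-04, -1.000e-04]), 'ft_force': array([-0.2421, -0.1046, -0.8622]), 'torque': array([ 0.0004,  0.0118, -0.0041]), 'width': np.float64(0.0873)} 0.051
scene [-0.104 -0.401  0.866] [0.826, -0.443, 0.173, -0.304] [[529.3903580300973, 0.0, 319.660284894284], [0.0, 529.3903580300973, 238.8179394783406], [0.0, 0.0, 1.0]]
scene disc_top [([0.489, 0.205, 0.142], 0.65), ([0.483, 0.199, 0.067], 0.57), ([0.57, 0.2, 0.126], 0.51)]
scene ball_top []
scene pin_top [([0.569, 0.204, 0.125], 0.53)]
scene disc_stand [([0.481, 0.2, 0.067], 0.88)]
scene ball_stand [([0.395, 0.196, 0.059], 0.86), ([0.404, 0.205, 0.131], 0.45)]
scene pin_stand [([0.562, 0.195, 0.056], 0.62), ([0.476, -0
[... 795 characters left out ...]
 0.026], 0.59), ([0.482, -0.246, 0.148], 0.53), ([0.571, 0.2, 0.048], 0.37)]
top interface [([0.473, -0.248, 0.137], 0.87), ([0.309, -0.29, 0.018], 0.73)]
top plate [([0.473, 0.179, 0.034], 0.85), ([0.477, -0.251, 0.138], 0.31)]
top step_block [([0.402, 0.201, 0.138], 0.71), ([0.463, -0.132, 0.153], 0.6)]
top brass_weight []
wrist [0.157 0.608 0.385] [0.815, 0.565, 0.071, 0.102] [[347.0442253469932, 0.0, 315.80753122126964], [0.0, 347.0442253469932, 241.85998603907174], [0.0, 0.0, 1.0]]
wrist disc_top []
wrist ball_top []
wrist pin_top []
wrist disc_stand []
wrist ball_stand []
wrist pin_stand []
wrist key_top []
wrist interface []
wrist plate []
wrist step_block []
wrist brass_weight []
1.8
```

View pics/a_scene.png

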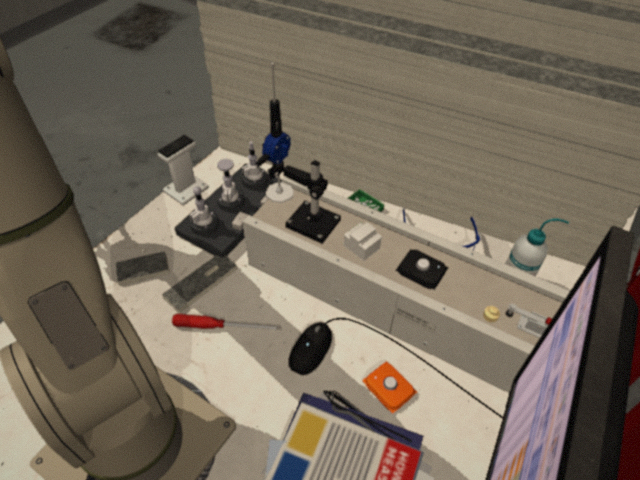

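View pics/a_top.png

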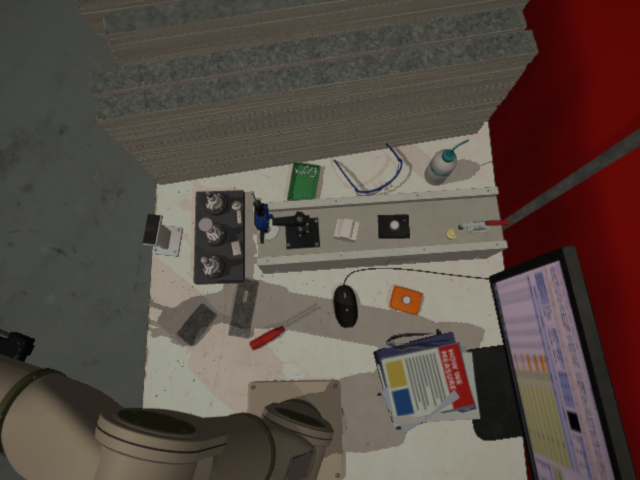

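View pics/a_wrist.png

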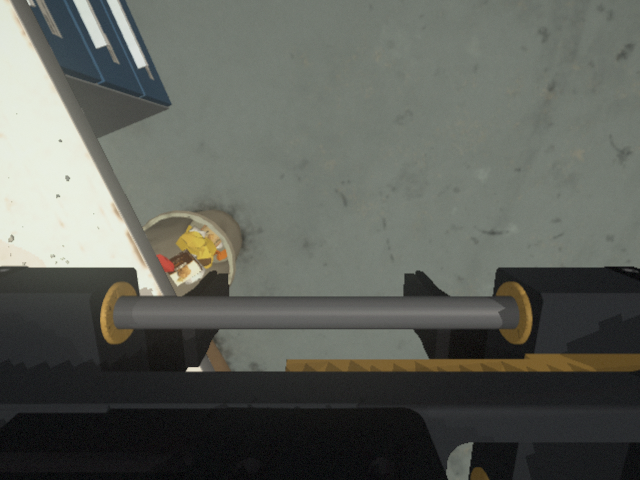

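```bash
cat > h.py <<'E'
from bench import monitor, viewer, nets, r
import cv2,numpy as np
from scipy.spatial.transform import Rotation as R
def cloud(d):
    K=d["camera_matrix"]; z=d["depth"]; v,u=np.mgrid[:480,:640]
    p=np.stack([(u-K[0,2])/K[0,0]*z,(v-K[1,2])/K[1,1]*z,z],-1)
    P=p@np.array(d["rotation"]).T+d["xyz"]; P[z==0]=np.nan; return P
E
python3 - <<'E'
from h import *
ims=[]
D={}
for c in ["scene","top"]:
    d=viewer.camera(c); P=cloud(d); D[c]=P; np.savez(f"c_{c}.npz",P=P,c=d["color"])
    im=d["color"][:,:,::-1]
    b=(185,140,110,110) if c=="scene" else (170,160,110,130)
    for b in ([(165,130,120,120),(380,230,90,60)] if c=="scene" else [(180,180,110,110),(365,200,60,60)]):
        ims.append(cv2.resize(im[b[1]:b[1]+b[3],b[0]:b[0]+b[2]],(390,290),interpolation=cv2.INTER_CUBIC))
    for n,xy in dict(a=(.403,.203),b=(.488,.203),c=(.57,.2),key=(.478,-.248)).items():
        m=(np.hypot(P[...,0]-xy[0],P[...,1]-xy[1])<.03)&(P[...,2]>(.144 if n=="key" else .118))
        q=P[m]
        if len(q): print(c,n,len(q),"mean",q.mean(0).round(4),"zmax",q[:,2].max().round(4),"min",q.min(0).round(4),"max",q.max(0).round(4))
    # height above .15 map
    m=(P[...,2]>.17)&(P[...,2]<.6)&(P[...,0]>.3)&(P[...,1]>-.4)&(P[...,1]<.45)
    q=P[m]
    g=set(map(tuple,np.floor(q[:,:2]/.03).astype(int)))
    H={}
    for p in q:
        k=tuple(np.floor(p[:2]/.03).astype(int)); H[k]=max(H.get(k,0),p[2])
    print(c,[(round(k[0]*.03,2),round(k[1]*.03,2),round(float(h),2)) for k,h in sorted(H.items()) if k[0]*.03<.78][:110])
cv2.imwrite("pics/b.png",np.vstack([np.hstack(ims[:2]),np.hstack(ims[2:])]))
s=monitor.read_state(); print(s["time"],R.from_quat(s["eef_rot"]).as_matrix().round(3))
E
```

```text
Traceback (most recent call last):
  File "h.py", line 7, in cloud
    P=p@np.array(d["rotation"]).T+d["xyz"]; P[z==0]=np.nan; return P
      ~^~~~~~~~~~~~~~~~~~~~~~~~~~
ValueError: matmul: Input operand 1 has a mismatch in its core dimension 0, with gufunc signature (n?,k),(k,m?)->(n?,m?) (size 4 is different from 3)
```

```bash
sed -i 's/np.array(d\["rotation"\]).T/R.from_quat(d["rotation"]).as_matrix().T/' h.py
python3 - <<'E'
from h import *
ims=[]
for c in ["scene","top"]:
    d=viewer.camera(c); P=cloud(d); np.savez(f"c_{c}.npz",P=P,c=d["color"])
    im=d["color"][:,:,::-1]
    for b in ([(165,130,120,120),(380,230,90,60)] if c=="scene" else [(180,180,110,110),(365,200,60,60)]):
        ims.append(cv2.resize(im[b[1]:b[1]+b[3],b[0]:b[0]+b[2]],(390,290),interpolation=cv2.INTER_CUBIC))
    for n,xy in dict(a=(.403,.203),b=(.488,.203),c=(.57,.2),key=(.478,-.248)).items():
        m=(np.hypot(P[...,0]-xy[0],P[...,1]-xy[1])<.03)&(P[...,2]>(.144 if n=="key" else .118))
        q=P[m]
        if len(q): print(c,n,len(q),"mean",q.mean(0).round(4),"zmax",q[:,2].max().round(4),"min",q.min(0).round(4),"max",q.max(0).round(4))
    m=(P[...,2]>.17)&(P[...,2]<.6)&(P[...,0]>.3)&(P[...,1]>-.4)&(P[...,1]<.45)
    q=P[m]
    H={}
    for p in q:
        k=tuple(np.floor(p[:2]/.03).astype(int)); H[k]=max(H.get(k,0),p[2])
    print(c,[(round(k[0]*.03,2),round(k[1]*.03,2),round(float(h),2)) for k,h in sorted(H.items()) if k[0]*.03<.78][:80])
cv2.imwrite("pics/b.png",np.vstack([np.hstack(ims[:2]),np.hstack(ims[2:])]))
s=monitor.read_state(); print(s["time"],R.from_quat(s["eef_rot"]).as_matrix().round(3))
E
```

```text
scene a 86 mean [0.4017 0.2042 0.1344] zmax 0.1445 min [0.3946 0.1972 0.1183] max [0.4118 0.2139 0.1445]
scene b 187 mean [0.4876 0.2042 0.1405] zmax 0.1465 min [0.4716 0.1877 0.1187] max [0.5069 0.2235 0.1465]
scene c 51 mean [0.5712 0.2029 0.1319] zmax 0.1456 min [0.5663 0.1984 0.1181] max [0.5781 0.2091 0.1456]
scene key 84 mean [ 0.4781 -0.2488  0.1471] zmax 0.1495 min [ 0.4688 -0.2577  0.1441] max [ 0.4879 -0.2388  0.1495]
scene [(np.float64(0.39), np.float64(0.03), 0.27), (np.float64(0.42), np.float64(-0.06), 0.24), (np.float64(0.42), np.float64(0.03), 0.29), (np.float64(0.42), np.float64(0.06), 0.29), (np.float64(0.45), np.float64(-0.06), 0.27), (np.float64(0.45), np.float64(-0.03), 0.27), (np.float64(0.45), np.float64(0.0), 0.23), (np.float64(0.45), np.float64(0.03), 0.43), (np.float64(0.45), np.float64(0.06), 0.36), (np.float64(0.48), np.float64(-0.06), 0.24), (np.float64(0.48), np.float64(-0.03), 0.27), (np.float64(0.48), np.float64(0.0), 0.23), (np.float64(0.48), np.float64(0.03), 0.29), (np.float64(0.63), np.float64(-0.42), 0.19), (np.float64(0.63), np.float64(0.21), 0.26
[... 6225 characters left out ...]
, 0.38), (np.float64(0.72), np.float64(0.0), 0.38), (np.float64(0.72), np.float64(0.03), 0.38), (np.float64(0.72), np.float64(0.06), 0.38), (np.float64(0.72), np.float64(0.09), 0.38), (np.float64(0.72), np.float64(0.12), 0.38), (np.float64(0.72), np.float64(0.15), 0.38), (np.float64(0.72), np.float64(0.18), 0.38), (np.float64(0.72), np.float64(0.21), 0.38), (np.float64(0.72), np.float64(0.24), 0.38), (np.float64(0.72), np.float64(0.27), 0.38), (np.float64(0.72), np.float64(0.3), 0.38), (np.float64(0.72), np.float64(0.33), 0.38), (np.float64(0.72), np.float64(0.36), 0.38), (np.float64(0.72), np.float64(0.39), 0.38)]
1.95 [[-0.936  0.351 -0.   ]
 [ 0.351  0.936  0.   ]
 [ 0.     0.    -1.   ]]
```

View pics/b.png

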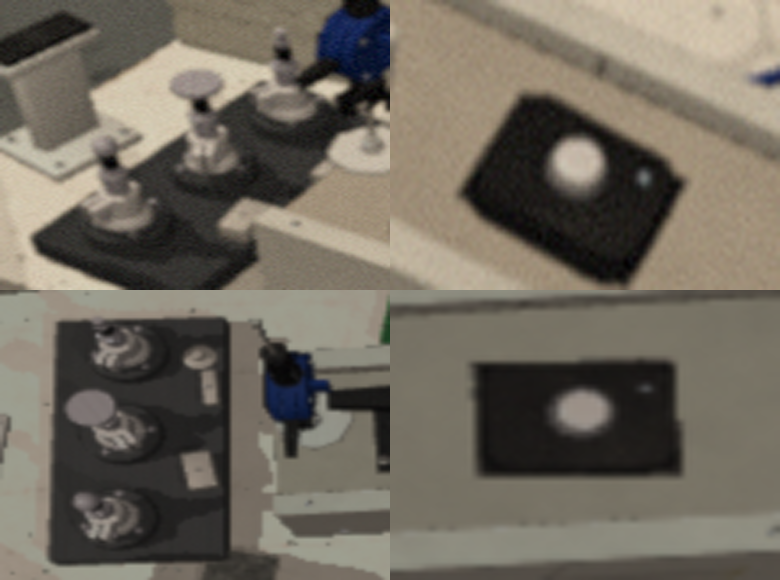

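drive_tool(
  plan=[
    {"x": -0.1, "y": -0.07, "z": 0.0, "rz": -0.07, "fingers": 0},
    {"x": -0.1, "y": -0.07, "z": 0.0, "rz": -0.07, "fingers": 0},
    {"x": -0.1, "y": -0.07, "z": 0.0, "rz": -0.07, "fingers": 0},
    {"x": -0.384, "y": -0.261, "z": 0.03, "rz": -0.07, "fingers": 0},
    {"x": -0.384, "y": -0.261, "z": 0.03, "rz": -0.07, "fingers": 0},
    {"x": -0.384, "y": -0.261, "z": 0.03, "rz": -0.07, "fingers": 0},
    {"x": -0.384, "y": -0.261, "z": 0.03, "rz": -0.07, "fingers": 0},
    {"x": -0.384, "y": -0.261, "z": 0.03, "rz": -0.07, "fingers": 0},
    {"x": -0.384, "y": -0.261, "z": 0.03, "rz": -0.07, "fingers": 0},
    {"x": -0.384, "y": -0.261, "z": 0.03, "rz": -0.07, "fingers": 0},
    {"x": -0.384, "y": -0.261, "z": 0.03, "rz": -0.07, "fingers": 0},
    {"x": -0.384, "y": -0.261, "z": 0.03, "rz": -0.07, "fingers": 0},
  ],
  squeeze=10,
)

```text
validation failed for argument at $.pl...
```

drive_tool(
  plan=[
    {"rx": 0.0, "ry": 0.0, "rz": -0.07, "x": -0.1, "y": -0.07, "z": 0.0, "fingers": 0.0},
  ],
  squeeze=10,
)

```text
time: 2.08
ee_pos: [0.2515, 0.5358, 0.2915]
eef_rot: [0.081, 0.997, 0.0, -0.001]
ft_force: [1.4, -0.3, 1.2]
width: 0.0826
```

drive_tool(
  plan=[
    {"rx": 0.0, "ry": 0.0, "rz": -0.038, "x": -0.05, "y": -0.05, "z": 0.0, "fingers": 0.0},
    {"rx": 0.0, "ry": 0.0, "rz": -0.038, "x": -0.1, "y": -0.1, "z": 0.02, "fingers": 0.0},
    {"rx": 0.0, "ry": 0.0, "rz": -0.038, "x": -0.14, "y": -0.14, "z": 0.03, "fingers": 0.0},
    {"rx": 0.0, "ry": 0.0, "rz": -0.038, "x": -0.18, "y": -0.18, "z": 0.03, "fingers": 0.0},
    {"rx": 0.0, "ry": 0.0, "rz": -0.038, "x": -0.22, "y": -0.22, "z": 0.03, "fingers": 0.0},
    {"rx": 0.0, "ry": 0.0, "rz": -0.038, "x": -0.26, "y": -0.26, "z": 0.03, "fingers": 0.0},
    {"rx": 0.0, "ry": 0.0, "rz": -0.038, "x": -0.287, "y": -0.288, "z": 0.03, "fingers": 0.0},
    {"rx": 0.0, "ry": 0.0, "rz": -0.038, "x": -0.287, "y": -0.288, "z": 0.03, "fingers": 0.0},
    {"rx": 0.0, "ry": 0.0, "rz": -0.038, "x": -0.287, "y": -0.288, "z": 0.03, "fingers": 0.0},
    {"rx": 0.0, "ry": 0.0, "rz": -0.038, "x": -0.287, "y": -0.288, "z": 0.03, "fingers": 0.0},
  ],
  squeeze=10,
)

```text
time: 3.32
ee_pos: [0.4878, 0.2023, 0.2622]
eef_rot: [-0.035, 0.999, 0.0, -0.0]
ft_force: [-0.7, -0.1, 0.5]
width: 0.0009
```

```bash
cat >> h.py <<'E'
def st():
    s=monitor.read_state(); M=R.from_quat(s["eef_rot"]).as_matrix()
    tip=np.array(s["ee_pos"])+.07*M[:,2]
    print("t",round(float(s["time"]),2),"tcp",np.round(s["ee_pos"],4),"tip",tip.round(4),"F",np.round(s["ft_force"],2),"w",round(float(s["width"]),4)); print(M.round(3).tolist())
    return s,M,tip
def go(x,y,z=None):
    s,M,tip=st(); d=np.array([x,y,tip[2] if z is None else z])-tip
    print("tool delta",(M.T@d).round(4))
E
python3 - <<'E'
from h import *
go(.488,.2047)
d=viewer.camera("scene"); cv2.imwrite("pics/c.png",d["color"][:,:,::-1])
E
```

```text
t 3.33 tcp [0.4878 0.2023 0.2622] tip [0.4878 0.2023 0.1922] F [-0.7  -0.11  0.52] w 0.0009
[[-0.998, -0.07, -0.0], [-0.07, 0.998, 0.0], [0.0, 0.0, -1.0]]
tool delta [-0.0003  0.0023  0.    ]
```

View pics/c.png

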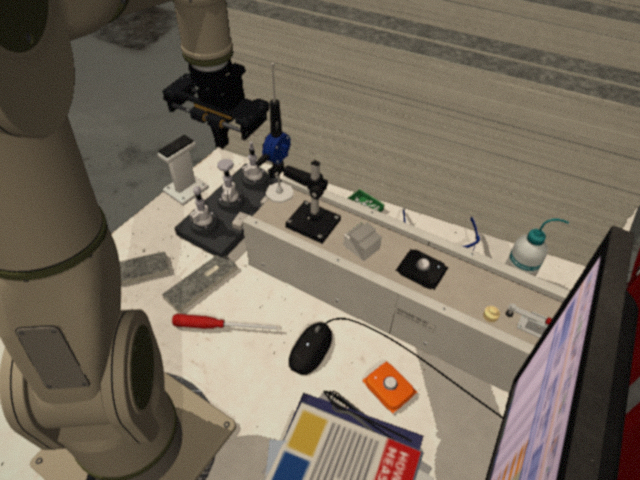

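drive_tool(
  plan=[
    {"rx": 0.0, "ry": 0.0, "rz": 0.0, "x": 0.0, "y": 0.002, "z": 0.02, "fingers": 0.0},
    {"rx": 0.0, "ry": 0.0, "rz": 0.0, "x": 0.0, "y": 0.002, "z": 0.035, "fingers": 0.0},
    {"rx": 0.0, "ry": 0.0, "rz": 0.0, "x": 0.0, "y": 0.002, "z": 0.044, "fingers": 0.0},
    {"rx": 0.0, "ry": 0.0, "rz": 0.0, "x": 0.0, "y": 0.002, "z": 0.044, "fingers": 0.0},
    {"rx": 0.0, "ry": 0.0, "rz": 0.0, "x": 0.0, "y": 0.002, "z": 0.044, "fingers": 0.0},
    {"rx": 0.0, "ry": 0.0, "rz": 0.0, "x": 0.0, "y": 0.002, "z": 0.044, "fingers": 0.0},
  ],
)

```text
time: 4.12
ee_pos: [0.4886, 0.2031, 0.2188]
eef_rot: [-0.034, 0.999, 0.0, 0.0]
ft_force: [-0.2, 0.1, 0.9]
width: 0.0006
```

```bash
python3 - <<'E'
from h import *
st()
E
```

```text
t 4.12 tcp [0.4886 0.2031 0.2188] tip [0.4887 0.2031 0.1488] F [-0.21  0.14  0.85] w 0.0006
[[-0.998, -0.067, 0.001], [-0.067, 0.998, 0.001], [-0.001, 0.001, -1.0]]
```

drive_tool(
  plan=[
    {"rx": 0.0, "ry": 0.0, "rz": 0.0, "x": 0.0, "y": 0.001, "z": 0.003, "fingers": 0.0},
    {"rx": 0.0, "ry": 0.0, "rz": 0.0, "x": 0.0, "y": 0.001, "z": 0.006, "fingers": 0.0},
    {"rx": 0.0, "ry": 0.0, "rz": 0.0, "x": 0.0, "y": 0.001, "z": 0.008, "fingers": 0.0},
    {"rx": 0.0, "ry": 0.0, "rz": 0.0, "x": 0.0, "y": 0.001, "z": 0.009, "fingers": 0.0},
    {"rx": 0.0, "ry": 0.0, "rz": 0.0, "x": 0.0, "y": 0.001, "z": 0.009, "fingers": 0.0},
    {"rx": 0.0, "ry": 0.0, "rz": 0.0, "x": 0.0, "y": 0.001, "z": 0.009, "fingers": 0.0},
  ],
)

```text
time: 4.88
ee_pos: [0.4883, 0.2041, 0.2094]
eef_rot: [-0.034, 0.999, 0.0, 0.0]
ft_force: [-0.9, 0.9, 2.8]
width: 0.0006
```

```bash
python3 - <<'E'
from h import *
st()
E
```

```text
t 4.88 tcp [0.4883 0.2041 0.2094] tip [0.4883 0.2041 0.1394] F [-0.88  0.94  2.76] w 0.0006
[[-0.998, -0.067, 0.0], [-0.067, 0.998, 0.0], [-0.0, 0.0, -1.0]]
```

Contact (force about 2 N above baseline). 3 mm more.

drive_tool(
  plan=[
    {"rx": 0.0, "ry": 0.0, "rz": 0.0, "x": 0.0, "y": 0.0, "z": 0.001, "fingers": 0.0},
    {"rx": 0.0, "ry": 0.0, "rz": 0.0, "x": 0.0, "y": 0.0, "z": 0.002, "fingers": 0.0},
    {"rx": 0.0, "ry": 0.0, "rz": 0.0, "x": 0.0, "y": 0.0, "z": 0.003, "fingers": 0.0},
    {"rx": 0.0, "ry": 0.0, "rz": 0.0, "x": 0.0, "y": 0.0, "z": 0.003, "fingers": 0.0},
    {"rx": 0.0, "ry": 0.0, "rz": 0.0, "x": 0.0, "y": 0.0, "z": 0.003, "fingers": 0.0},
    {"rx": 0.0, "ry": 0.0, "rz": 0.0, "x": 0.0, "y": 0.0, "z": 0.003, "fingers": 0.0},
  ],
)

```text
time: 5.62
ee_pos: [0.4883, 0.2041, 0.2063]
eef_rot: [-0.034, 0.999, 0.0, 0.0]
ft_force: [-0.4, 1.9, 4.7]
width: 0.0004
```

```bash
python3 - <<'E'
from h import *
st()
d=viewer.camera("scene"); P=cloud(d);im=d["color"][:,:,::-1]
cv2.imwrite("pics/d.png",cv2.resize(im[90:250,130:310],(720,640),interpolation=cv2.INTER_CUBIC)[:600])
st()
E
```

```text
t 5.62 tcp [0.4883 0.2041 0.2063] tip [0.4884 0.2041 0.1363] F [-0.45  1.89  4.73] w 0.0004
[[-0.998, -0.067, 0.0], [-0.067, 0.998, 0.0], [-0.0, 0.0, -1.0]]
t 5.67 tcp [0.4883 0.2041 0.2063] tip [0.4884 0.2041 0.1363] F [-1.1   0.13  5.08] w 0.0005
[[-0.998, -0.068, 0.0], [-0.068, 0.998, 0.0], [-0.0, 0.0, -1.0]]
```

View pics/d.png

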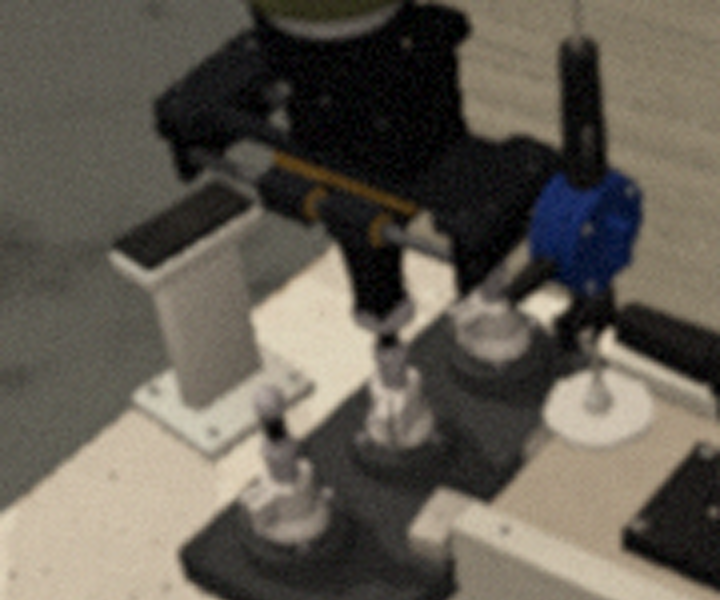

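drive_tool(
  plan=[
    {"rx": 0.0, "ry": 0.0, "rz": 0.0, "x": 0.0, "y": 0.0, "z": -0.02, "fingers": 0.0},
    {"rx": 0.0, "ry": 0.0, "rz": 0.0, "x": 0.0, "y": 0.0, "z": -0.04, "fingers": 0.0},
    {"rx": 0.0, "ry": 0.0, "rz": 0.0, "x": 0.03, "y": 0.003, "z": -0.04, "fingers": 0.0},
    {"rx": 0.0, "ry": 0.0, "rz": 0.0, "x": 0.06, "y": 0.005, "z": -0.04, "fingers": 0.0},
    {"rx": 0.0, "ry": 0.0, "rz": 0.0, "x": 0.086, "y": 0.007, "z": -0.04, "fingers": 0.0},
    {"rx": 0.0, "ry": 0.0, "rz": 0.0, "x": 0.086, "y": 0.007, "z": -0.03, "fingers": 0.0},
    {"rx": 0.0, "ry": 0.0, "rz": 0.0, "x": 0.086, "y": 0.007, "z": -0.02, "fingers": 0.0},
    {"rx": 0.0, "ry": 0.0, "rz": 0.0, "x": 0.086, "y": 0.007, "z": -0.016, "fingers": 0.0},
    {"rx": 0.0, "ry": 0.0, "rz": 0.0, "x": 0.086, "y": 0.007, "z": -0.012, "fingers": 0.0},
    {"rx": 0.0, "ry": 0.0, "rz": 0.0, "x": 0.086, "y": 0.007, "z": -0.012, "fingers": 0.0},
    {"rx": 0.0, "ry": 0.0, "rz": 0.0, "x": 0.086, "y": 0.007, "z": -0.012, "fingers": 0.0},
  ],
)

```text
time: 7.05
ee_pos: [0.4022, 0.2052, 0.2184]
eef_rot: [-0.034, 0.999, 0.0, 0.0]
ft_force: [-0.5, 0.6, -0.1]
width: 0.0004
```

```bash
python3 - <<'E'
from h import *
go(.402,.205,.1365)
d=viewer.camera("scene"); im=d["color"][:,:,::-1]
cv2.imwrite("pics/e.png",cv2.resize(im[100:250,130:310],(720,600),interpolation=cv2.INTER_CUBIC))
E
```

```text
t 7.05 tcp [0.4022 0.2052 0.2184] tip [0.4023 0.2052 0.1484] F [-0.55  0.56 -0.08] w 0.0004
[[-0.998, -0.067, 0.0], [-0.067, 0.998, 0.0], [-0.0, 0.0, -1.0]]
tool delta [ 0.0003 -0.0002  0.0119]
```

View pics/e.png

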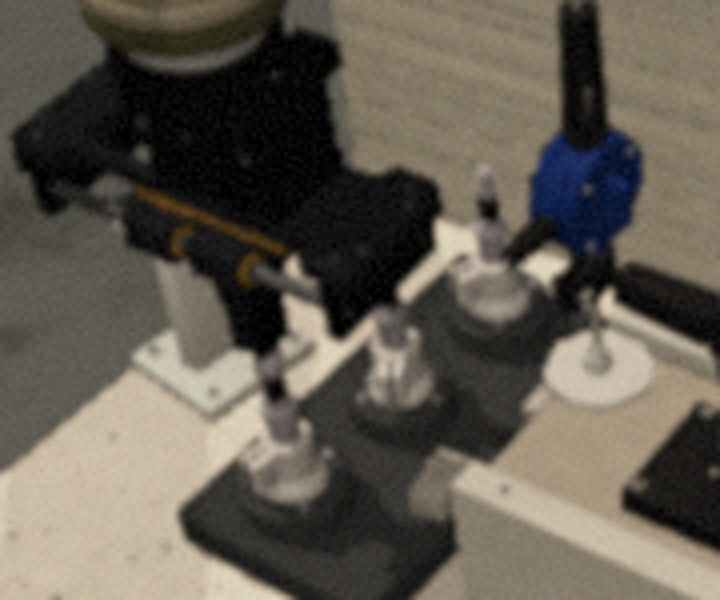

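drive_tool(
  plan=[
    {"rx": 0.0, "ry": 0.0, "rz": 0.0, "x": 0.0, "y": 0.0, "z": 0.003, "fingers": 0.0},
    {"rx": 0.0, "ry": 0.0, "rz": 0.0, "x": 0.0, "y": 0.0, "z": 0.006, "fingers": 0.0},
    {"rx": 0.0, "ry": 0.0, "rz": 0.0, "x": 0.0, "y": 0.0, "z": 0.007, "fingers": 0.0},
    {"rx": 0.0, "ry": 0.0, "rz": 0.0, "x": 0.0, "y": 0.0, "z": 0.008, "fingers": 0.0},
    {"rx": 0.0, "ry": 0.0, "rz": 0.0, "x": 0.0, "y": 0.0, "z": 0.009, "fingers": 0.0},
    {"rx": 0.0, "ry": 0.0, "rz": 0.0, "x": 0.0, "y": 0.0, "z": 0.009, "fingers": 0.0},
    {"rx": 0.0, "ry": 0.0, "rz": 0.0, "x": 0.0, "y": 0.0, "z": 0.009, "fingers": 0.0},
  ],
)

```text
time: 7.98
ee_pos: [0.4021, 0.2052, 0.2094]
eef_rot: [-0.034, 0.999, 0.0, 0.0]
ft_force: [-0.1, 0.3, 3.7]
width: 0.0007
```

drive_tool(
  plan=[
    {"rx": 0.0, "ry": 0.0, "rz": 0.0, "x": 0.0, "y": 0.0, "z": 0.001, "fingers": 0.0},
    {"rx": 0.0, "ry": 0.0, "rz": 0.0, "x": 0.0, "y": 0.0, "z": 0.002, "fingers": 0.0},
    {"rx": 0.0, "ry": 0.0, "rz": 0.0, "x": 0.0, "y": 0.0, "z": 0.003, "fingers": 0.0},
    {"rx": 0.0, "ry": 0.0, "rz": 0.0, "x": 0.0, "y": 0.0, "z": 0.003, "fingers": 0.0},
    {"rx": 0.0, "ry": 0.0, "rz": 0.0, "x": 0.0, "y": 0.0, "z": 0.003, "fingers": 0.0},
    {"rx": 0.0, "ry": 0.0, "rz": 0.0, "x": 0.0, "y": 0.0, "z": 0.003, "fingers": 0.0},
  ],
)

```text
time: 8.72
ee_pos: [0.4021, 0.2052, 0.2063]
eef_rot: [-0.034, 0.999, 0.0, 0.0]
ft_force: [0.4, -0.4, 3.9]
width: 0.0006
```

```bash
python3 - <<'E'
from h import *
st()
d=viewer.camera("scene"); im=d["color"][:,:,::-1]
cv2.imwrite("pics/f.png",cv2.resize(im[100:250,130:310],(720,600),interpolation=cv2.INTER_CUBIC))
st()
E
```

```text
t 8.72 tcp [0.4021 0.2052 0.2063] tip [0.4021 0.2052 0.1363] F [ 0.36 -0.39  3.95] w 0.0006
[[-0.998, -0.067, 0.0], [-0.067, 0.998, 0.0], [-0.0, 0.0, -1.0]]
t 8.78 tcp [0.4021 0.2052 0.2063] tip [0.4021 0.2052 0.1363] F [-0.12 -0.19  3.79] w 0.0006
[[-0.998, -0.067, 0.0], [-0.067, 0.998, 0.0], [-0.0, 0.0, -1.0]]
```

View pics/f.png

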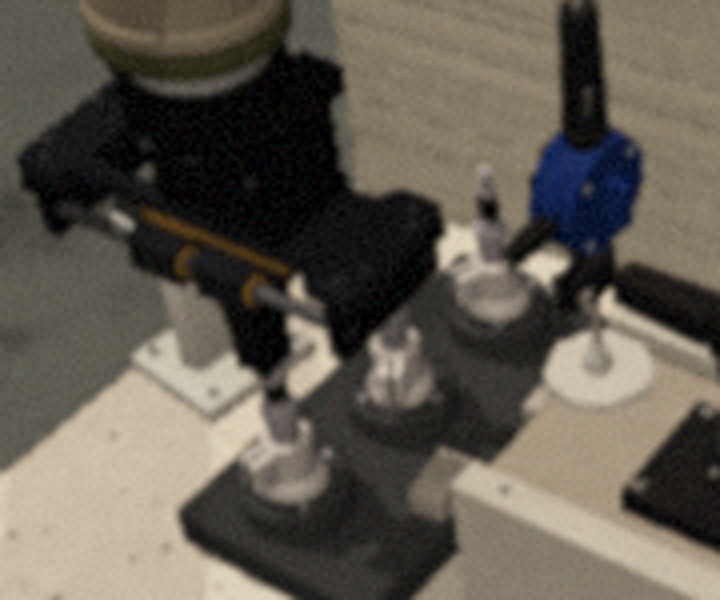

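drive_tool(
  plan=[
    {"rx": 0.0, "ry": 0.0, "rz": 0.0, "x": 0.0, "y": 0.0, "z": -0.02, "fingers": 0.0},
    {"rx": 0.0, "ry": 0.0, "rz": 0.0, "x": 0.0, "y": 0.0, "z": -0.045, "fingers": 0.0},
    {"rx": 0.0, "ry": 0.0, "rz": 0.0, "x": -0.03, "y": -0.002, "z": -0.045, "fingers": 0.0},
    {"rx": 0.0, "ry": 0.0, "rz": 0.0, "x": -0.06, "y": -0.005, "z": -0.045, "fingers": 0.0},
    {"rx": 0.0, "ry": 0.0, "rz": 0.0, "x": -0.09, "y": -0.007, "z": -0.045, "fingers": 0.0},
    {"rx": 0.0, "ry": 0.0, "rz": 0.0, "x": -0.12, "y": -0.01, "z": -0.045, "fingers": 0.0},
    {"rx": 0.0, "ry": 0.0, "rz": 0.0, "x": -0.145, "y": -0.012, "z": -0.045, "fingers": 0.0},
    {"rx": 0.0, "ry": 0.0, "rz": 0.0, "x": -0.16, "y": -0.013, "z": -0.045, "fingers": 0.0},
    {"rx": 0.0, "ry": 0.0, "rz": 0.0, "x": -0.168, "y": -0.014, "z": -0.04, "fingers": 0.0},
    {"rx": 0.0, "ry": 0.0, "rz": 0.0, "x": -0.168, "y": -0.014, "z": -0.03, "fingers": 0.0},
    {"rx": 0.0, "ry": 0.0, "rz": 0.0, "x": -0.168, "y": -0.014, "z": -0.025, "fingers": 0.0},
    {"rx": 0.0, "ry": 0.0, "rz": 0.0, "x": -0.168, "y": -0.014, "z": -0.025, "fingers": 0.0},
  ],
)

```text
time: 10.28
ee_pos: [0.5699, 0.2026, 0.2307]
eef_rot: [-0.034, 0.999, -0.0, -0.001]
ft_force: [0.3, 0.1, -0.1]
width: 0.0005
```

```bash
python3 - <<'E'
from h import *
go(.5707,.2026,.1365)
d=viewer.camera("scene"); im=d["color"][:,:,::-1]; P=cloud(d)
for n,xy in dict(a=(.403,.203),b=(.488,.203),c=(.57,.2)).items():
    q=P[(np.hypot(P[...,0]-xy[0],P[...,1]-xy[1])<.022)&(P[...,2]>.118)&(P[...,2]<.155)]
    if len(q): print(n,len(q),q.mean(0).round(4),q.max(0).round(4))
cv2.imwrite("pics/g.png",cv2.resize(im[100:250,130:310],(720,600),interpolation=cv2.INTER_CUBIC))
E
```

```text
t 10.28 tcp [0.5699 0.2026 0.2307] tip [0.5698 0.2026 0.1607] F [ 0.25  0.14 -0.13] w 0.0005
[[-0.998, -0.068, -0.001], [-0.068, 0.998, -0.0], [0.001, -0.0, -1.0]]
tool delta [-0.0009 -0.      0.0242]
a 84 [0.402  0.2045 0.1344] [0.4108 0.2146 0.1438]
b 186 [0.4877 0.2044 0.1405] [0.5069 0.223  0.1455]
c 52 [0.5713 0.2029 0.1316] [0.5783 0.2091 0.1462]
```

View pics/g.png

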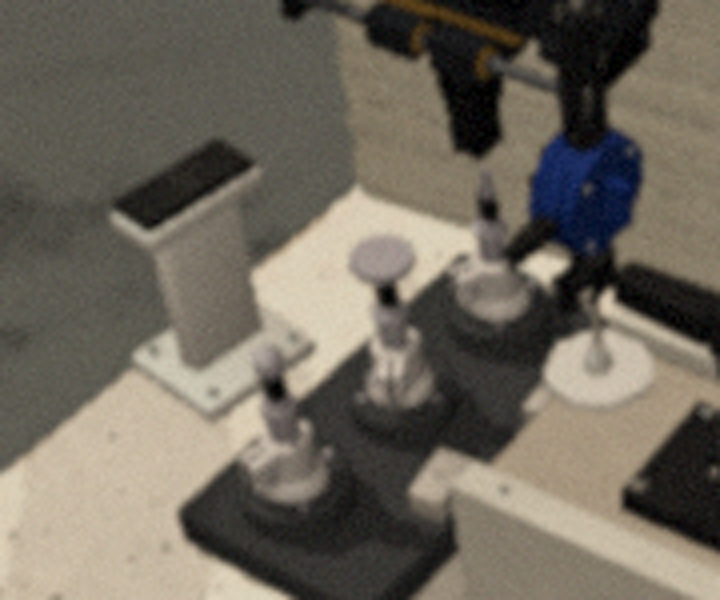

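Disc and ball have sprung back and did not move; the finger is above the pin. Descend and press.

drive_tool(
  plan=[
    {"rx": 0.0, "ry": 0.0, "rz": 0.0, "x": -0.001, "y": 0.0, "z": 0.008, "fingers": 0.0},
    {"rx": 0.0, "ry": 0.0, "rz": 0.0, "x": -0.001, "y": 0.0, "z": 0.014, "fingers": 0.0},
    {"rx": 0.0, "ry": 0.0, "rz": 0.0, "x": -0.001, "y": 0.0, "z": 0.017, "fingers": 0.0},
    {"rx": 0.0, "ry": 0.0, "rz": 0.0, "x": -0.001, "y": 0.0, "z": 0.019, "fingers": 0.0},
    {"rx": 0.0, "ry": 0.0, "rz": 0.0, "x": -0.001, "y": 0.0, "z": 0.02, "fingers": 0.0},
    {"rx": 0.0, "ry": 0.0, "rz": 0.0, "x": -0.001, "y": 0.0, "z": 0.021, "fingers": 0.0},
    {"rx": 0.0, "ry": 0.0, "rz": 0.0, "x": -0.001, "y": 0.0, "z": 0.021, "fingers": 0.0},
    {"rx": 0.0, "ry": 0.0, "rz": 0.0, "x": -0.001, "y": 0.0, "z": 0.021, "fingers": 0.0},
  ],
)

```text
time: 11.32
ee_pos: [0.5716, 0.2026, 0.2104]
eef_rot: [-0.034, 0.999, 0.0, 0.0]
ft_force: [-1.3, -1.4, 3.7]
width: 0.0007
```

drive_tool(
  plan=[
    {"rx": 0.0, "ry": 0.0, "rz": 0.0, "x": 0.0, "y": 0.0, "z": 0.001, "fingers": 0.0},
    {"rx": 0.0, "ry": 0.0, "rz": 0.0, "x": 0.0, "y": 0.0, "z": 0.002, "fingers": 0.0},
    {"rx": 0.0, "ry": 0.0, "rz": 0.0, "x": 0.0, "y": 0.0, "z": 0.003, "fingers": 0.0},
    {"rx": 0.0, "ry": 0.0, "rz": 0.0, "x": 0.0, "y": 0.0, "z": 0.003, "fingers": 0.0},
    {"rx": 0.0, "ry": 0.0, "rz": 0.0, "x": 0.0, "y": 0.0, "z": 0.003, "fingers": 0.0},
    {"rx": 0.0, "ry": 0.0, "rz": 0.0, "x": 0.0, "y": 0.0, "z": 0.003, "fingers": 0.0},
  ],
)

```text
time: 12.08
ee_pos: [0.5716, 0.2026, 0.2073]
eef_rot: [-0.034, 0.999, 0.0, 0.0]
ft_force: [-1.0, -0.3, 4.5]
width: 0.0003
```

```bash
python3 - <<'E'
from h import *
st()
d=viewer.camera("scene"); im=d["color"][:,:,::-1]
cv2.imwrite("pics/i.png",cv2.resize(im[100:250,130:310],(720,600),interpolation=cv2.INTER_CUBIC))
st()
E
```

```text
t 12.07 tcp [0.5716 0.2026 0.2073] tip [0.5716 0.2027 0.1373] F [-1.02 -0.25  4.46] w 0.0003
[[-0.998, -0.067, 0.0], [-0.067, 0.998, 0.0], [-0.0, 0.0, -1.0]]
t 12.12 tcp [0.5716 0.2026 0.2073] tip [0.5716 0.2026 0.1373] F [-1.23 -0.95  4.78] w 0.0006
[[-0.998, -0.067, 0.0], [-0.067, 0.998, 0.0], [-0.0, 0.0, -1.0]]
```

View pics/i.png

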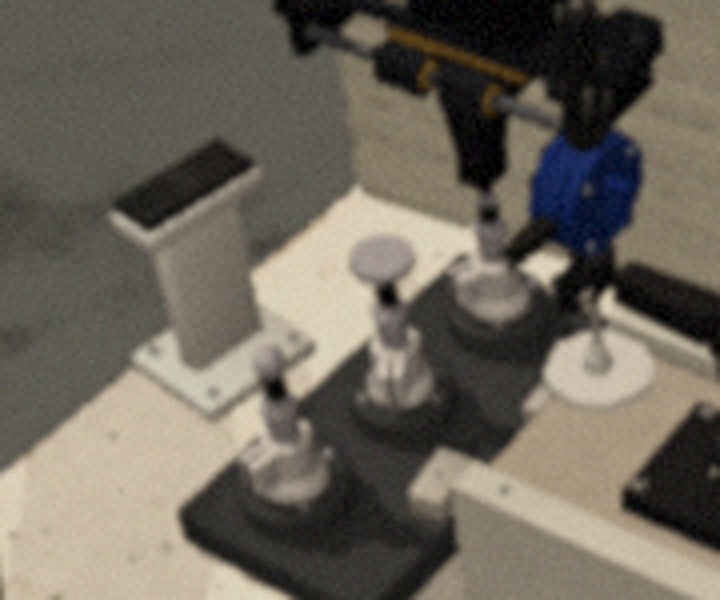

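```bash
python3 - <<'E'
from h import *
from scipy.optimize import least_squares
s=monitor.read_state(); q=np.array(s["joint_positions"]); print(q.round(3))
A=[([.3329,1.461],.6247,.2914),([q[1],q[3]],np.hypot(*s["ee_pos"][:2]),s["ee_pos"][2])]
def f(p):
    o=[]
    for (a,b),rr,z in A: o+=[p[0]*np.sin(a)+p[1]*np.sin(a+b)-rr,p[2]+p[0]*np.cos(a)+p[1]*np.cos(a+b)-z]
    return o
s_=least_squares(f,[.4,.4,.2]); p=s_.x; print(p,s_.fun)
for rr in [.28,.31,.34,.37,.4,.43,.46,.5]:
  for z in [.26,.3,.35,.4,.45,.5,.54]:
    d=np.hypot(rr,z-p[2]); c=(d*d-p[0]**2-p[1]**2)/(2*p[0]*p[1])
    if abs(c)>1: print(rr,z,"x");continue
    b=np.arccos(c); a=np.arctan2(rr,z-p[2])-np.arctan2(p[1]*np.sin(b),p[0]+p[1]*np.cos(b)); j6=np.pi-a-b
    ok=-.5<a<2.12 and .16<b<2.42 and .06<j6<2.06
    print(rr,z,np.round([a,b,j6],2),"OK" if ok else "")
E
```

```text
[-0.603  0.351  0.231  1.632 -0.086  1.168  1.287]
[ 0.55753302  0.45329254 -0.13494436] [-0.00044859  0.00028499  0.00042166 -0.00028499]
0.28 0.26 [-0.27  2.16  1.25] OK
0.28 0.3 [-0.3   2.09  1.35] OK
0.28 0.35 [-0.31  1.98  1.47] OK
0.28 0.4 [-0.32  1.88  1.58] OK
0.28 0.45 [-0.31  1.76  1.69] OK
0.28 0.5 [-0.29  1.64  1.8 ] OK
0.28 0.54 [-0.28  1.54  1.88] OK
0.31 0.26 [-0.21  2.12  1.23] OK
0.31 0.3 [-0.24  2.05  1.33] OK
0.31 0.35 [-0.25  1.95  1.45] OK
0.31 0.4 [-0.26  1.84  1.56] OK
0.31 0.45 [-0.26  1.73  1.67] OK
0.31 0.5 [-0.24  1.6   1.78] OK
0.31 0.54 [-0.22  1.5   1.86] OK
0.34 0.26 [-0.15  2.08  1.22] OK
0.34 0.3 [-0.18  2.    1.32] OK
0.34 0.35 [-0.2   1.9   1.43] OK
0.34 0.4 [-0.2   1.8   1.55] OK
0.34 0.45 [-0.2   1.69  1.66] OK
0.34 0.5 [-0.19  1.57  1.76] OK
0.34 0.54 [-0.17  1.46  1.85] OK
0.37 0.26 [-0.1   2.03  1.21] OK
0.37 0.3 [-0.12  1.96  1.31] OK
0.37 0.35 [-0.14  1.86  1.42] OK
0.37 0.4 [-0.15  1.76  1.53] OK
0.37 0.45 [-0.15  1.64  1.64] OK
0.37 0.5 [-0.14  1.52  1.75] OK
0.37 0.54 [-0.12  1.42  1.84] OK
0.4 0.26 [-0.04  1.98  1.21] OK
0.4 0.3 [-0.07  1.91  1.3 ] OK
0.4 0.35 [-0.09  1.81  1.41] OK
0.4 0.4 [-0.09  1.71  1.53] OK
0.4 0.45 [-0.09  1.6   1.64] OK
0.4 0.5 [-0.08  1.48  1.75] OK
0.4 0.54 [-0.07  1.37  1.84] OK
0.43 0.26 [0.01 1.93 1.2 ] OK
0.43 0.3 [-0.01  1.86  1.3 ] OK
0.43 0.35 [-0.03  1.76  1.41] OK
0.43 0.4 [-0.04  1.66  1.52] OK
0.43 0.45 [-0.04  1.55  1.63] OK
0.43 0.5 [-0.03  1.43  1.74] OK
0.43 0.54 [-0.01  1.32  1.83] OK
0.46 0.26 [0.07 1.87 1.21] OK
0.46 0.3 [0.04 1.8  1.3 ] OK
0.46 0.35 [0.02 1.71 1.41] OK
0.46 0.4 [0.01 1.61 1.52] OK
0.46 0.45 [0.01 1.5  1.63] OK
0.46 0.5 [0.02 1.37 1.74] OK
0.46 0.54 [0.04 1.27 1.83] OK
0.5 0.26 [0.13 1.79 1.22] OK
0.5 0.3 [0.11 1.72 1.31] OK
0.5 0.35 [0.09 1.63 1.42] OK
0.5 0.4 [0.08 1.53 1.53] OK
0.5 0.45 [0.09 1.42 1.64] OK
0.5 0.5 [0.1  1.3  1.75] OK
0.5 0.54 [0.11 1.19 1.84] OK
```

drive_tool(
  plan=[
    {"rx": 0.0, "ry": 0.0, "rz": 0.0, "x": 0.0, "y": 0.0, "z": -0.03, "fingers": 0.0},
    {"rx": 0.0, "ry": 0.0, "rz": 0.0, "x": 0.0, "y": 0.01, "z": -0.08, "fingers": 0.0},
    {"rx": 0.0, "ry": 0.0, "rz": 0.0, "x": 0.0, "y": 0.02, "z": -0.13, "fingers": 0.0},
    {"rx": 0.0, "ry": 0.0, "rz": 0.0, "x": 0.02, "y": 0.033, "z": -0.153, "fingers": 0.0},
    {"rx": 0.0, "ry": 0.0, "rz": 0.0, "x": 0.07, "y": 0.033, "z": -0.153, "fingers": 0.0},
    {"rx": 0.0, "ry": 0.0, "rz": 0.0, "x": 0.12, "y": 0.033, "z": -0.153, "fingers": 0.0},
    {"rx": 0.0, "ry": 0.0, "rz": 0.0, "x": 0.17, "y": 0.033, "z": -0.153, "fingers": 0.0},
    {"rx": 0.0, "ry": 0.0, "rz": 0.0, "x": 0.21, "y": 0.033, "z": -0.153, "fingers": 0.0},
    {"rx": 0.0, "ry": 0.0, "rz": 0.0, "x": 0.23, "y": 0.033, "z": -0.153, "fingers": 0.0},
    {"rx": 0.0, "ry": 0.0, "rz": 0.0, "x": 0.23, "y": 0.033, "z": -0.153, "fingers": 0.0},
  ],
)

```text
time: 13.38
ee_pos: [0.3391, 0.2201, 0.3604]
eef_rot: [-0.034, 0.999, 0.0, 0.0]
ft_force: [0.1, -0.1, -0.5]
width: 0.0001
```

```bash
python3 - <<'E'
from h import *
go(.34,-.23)
print(monitor.read_state()["joint_positions"])
E
```

```text
t 13.38 tcp [0.3391 0.2201 0.3604] tip [0.3392 0.2202 0.2904] F [ 0.13 -0.13 -0.53] w 0.0001
[[-0.998, -0.069, 0.001], [-0.069, 0.998, 0.001], [-0.001, 0.001, -1.0]]
tool delta [ 3.020e-02 -4.492e-01 -4.000e-04]
[-0.79437747 -0.1988545   0.09047774  1.88127887  0.01779901  1.45722896
  0.9319956 ]
```

drive_tool(
  plan=[
    {"rx": 0.0, "ry": 0.0, "rz": 0.0, "x": 0.003, "y": -0.045, "z": 0.0, "fingers": 0.0},
    {"rx": 0.0, "ry": 0.0, "rz": 0.01, "x": 0.006, "y": -0.09, "z": 0.0, "fingers": 0.0},
    {"rx": 0.0, "ry": 0.0, "rz": 0.02, "x": 0.009, "y": -0.135, "z": 0.0, "fingers": 0.0},
    {"rx": 0.0, "ry": 0.0, "rz": 0.03, "x": 0.012, "y": -0.18, "z": 0.0, "fingers": 0.0},
    {"rx": 0.0, "ry": 0.0, "rz": 0.04, "x": 0.015, "y": -0.225, "z": 0.0, "fingers": 0.0},
    {"rx": 0.0, "ry": 0.0, "rz": 0.05, "x": 0.018, "y": -0.27, "z": 0.0, "fingers": 0.0},
    {"rx": 0.0, "ry": 0.0, "rz": 0.05, "x": 0.021, "y": -0.315, "z": 0.0, "fingers": 0.0},
    {"rx": 0.0, "ry": 0.0, "rz": 0.05, "x": 0.024, "y": -0.36, "z": 0.0, "fingers": 0.0},
    {"rx": 0.0, "ry": 0.0, "rz": 0.05, "x": 0.027, "y": -0.405, "z": 0.0, "fingers": 0.0},
    {"rx": 0.0, "ry": 0.0, "rz": 0.05, "x": 0.03, "y": -0.449, "z": 0.0, "fingers": 0.0},
    {"rx": 0.0, "ry": 0.0, "rz": 0.05, "x": 0.03, "y": -0.449, "z": 0.0, "fingers": 0.0},
    {"rx": 0.0, "ry": 0.0, "rz": 0.05, "x": 0.03, "y": -0.449, "z": 0.0, "fingers": 0.0},
  ],
)

```text
time: 14.88
ee_pos: [0.3405, -0.2298, 0.3601]
eef_rot: [0.123, 0.992, -0.0, -0.0]
ft_force: [0.0, -0.1, -0.2]
width: 0.0006
```

```bash
python3 - <<'E'
from h import *
go(.4782,-.249,.18)
print(monitor.read_state()["joint_positions"])
E
```

```text
t 14.88 tcp [ 0.3405 -0.2298  0.3601] tip [ 0.3405 -0.2299  0.2901] F [ 0.02 -0.06 -0.16] w 0.0006
[[-0.97, 0.244, -0.0], [0.244, 0.97, -0.0], [0.0, -0.0, -1.0]]
tool delta [-0.1382  0.0151  0.11  ]
[-0.474825   -0.35391852  0.76371693  1.89697226  0.24299935  1.50768636
  1.56511119]
```

drive_tool(
  plan=[
    {"rx": 0.0, "ry": 0.0, "rz": 0.0, "x": -0.04, "y": 0.004, "z": 0.02, "fingers": 0.0},
    {"rx": 0.0, "ry": 0.0, "rz": 0.0, "x": -0.08, "y": 0.008, "z": 0.045, "fingers": 0.0},
    {"rx": 0.0, "ry": 0.0, "rz": 0.0, "x": -0.12, "y": 0.012, "z": 0.07, "fingers": 0.0},
    {"rx": 0.0, "ry": 0.0, "rz": 0.0, "x": -0.138, "y": 0.015, "z": 0.095, "fingers": 0.0},
    {"rx": 0.0, "ry": 0.0, "rz": 0.0, "x": -0.138, "y": 0.015, "z": 0.11, "fingers": 0.0},
    {"rx": 0.0, "ry": 0.0, "rz": 0.0, "x": -0.138, "y": 0.015, "z": 0.122, "fingers": 0.0},
    {"rx": 0.0, "ry": 0.0, "rz": 0.0, "x": -0.138, "y": 0.015, "z": 0.122, "fingers": 0.0},
    {"rx": 0.0, "ry": 0.0, "rz": 0.0, "x": -0.138, "y": 0.015, "z": 0.122, "fingers": 0.0},
  ],
)

```text
time: 15.88
ee_pos: [0.4776, -0.2493, 0.2392]
eef_rot: [0.123, 0.992, 0.001, 0.001]
ft_force: [0.2, -0.5, 0.2]
width: 0.0007
```

```bash
python3 - <<'E'
from h import *
go(.4782,-.249,.148)
d=viewer.camera("scene"); im=d["color"][:,:,::-1]; P=cloud(d)
for n,xy in dict(a=(.403,.203),b=(.488,.203),c=(.57,.2)).items():
    q=P[(np.hypot(P[...,0]-xy[0],P[...,1]-xy[1])<.022)&(P[...,2]>.118)&(P[...,2]<.155)]
    if len(q): print(n,len(q),q.mean(0).round(4),q.max(0).round(4))
q=P[(np.hypot(P[...,0]-.478,P[...,1]+.249)<.015)&(P[...,2]>.144)&(P[...,2]<.155)]
print(len(q),q.mean(0) if len(q) else 0)
cv2.imwrite("pics/j.png",im)
cv2.imwrite("pics/j2.png",cv2.resize(im[170:320,340:520],(720,600),interpolation=cv2.INTER_CUBIC))
E
```

```text
t 15.88 tcp [ 0.4776 -0.2493  0.2392] tip [ 0.4778 -0.2492  0.1692] F [ 0.22 -0.48  0.18] w 0.0007
[[-0.97, 0.244, 0.002], [0.244, 0.97, 0.001], [-0.002, 0.001, -1.0]]
tool delta [-0.0003  0.0003  0.0212]
a 83 [0.4016 0.2043 0.135 ] [0.4116 0.2144 0.1461]
b 187 [0.4877 0.2044 0.1404] [0.507  0.2237 0.1481]
c 52 [0.5714 0.2031 0.1314] [0.579  0.2101 0.1439]
75 [ 0.4774598  -0.24862156  0.14694785]
```

View pics/j2.png

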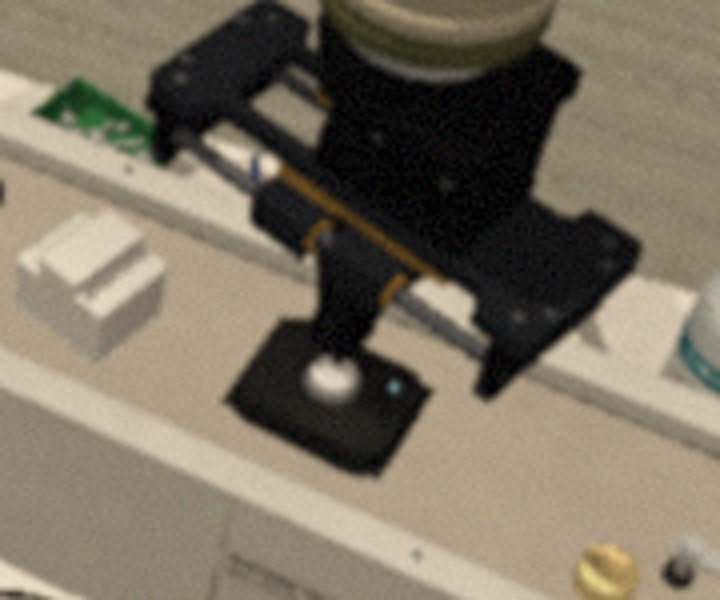

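View pics/j.png

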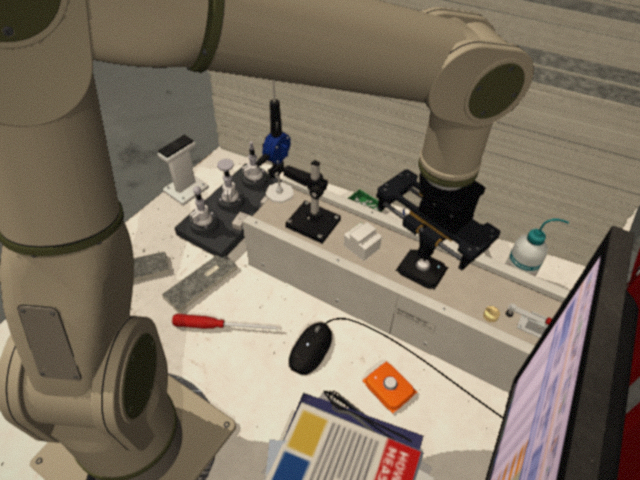

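drive_tool(
  plan=[
    {"rx": 0.0, "ry": 0.0, "rz": 0.0, "x": 0.0, "y": 0.0, "z": 0.008, "fingers": 0.0},
    {"rx": 0.0, "ry": 0.0, "rz": 0.0, "x": 0.0, "y": 0.0, "z": 0.014, "fingers": 0.0},
    {"rx": 0.0, "ry": 0.0, "rz": 0.0, "x": 0.0, "y": 0.0, "z": 0.018, "fingers": 0.0},
    {"rx": 0.0, "ry": 0.0, "rz": 0.0, "x": 0.0, "y": 0.0, "z": 0.02, "fingers": 0.0},
    {"rx": 0.0, "ry": 0.0, "rz": 0.0, "x": 0.0, "y": 0.0, "z": 0.021, "fingers": 0.0},
    {"rx": 0.0, "ry": 0.0, "rz": 0.0, "x": 0.0, "y": 0.0, "z": 0.021, "fingers": 0.0},
    {"rx": 0.0, "ry": 0.0, "rz": 0.0, "x": 0.0, "y": 0.0, "z": 0.021, "fingers": 0.0},
  ],
)

```text
time: 16.8
ee_pos: [0.4778, -0.2492, 0.2173]
eef_rot: [0.123, 0.992, 0.0, 0.0]
ft_force: [0.6, 0.1, -0.5]
width: 0.0007
```

drive_tool(
  plan=[
    {"rx": 0.0, "ry": 0.0, "rz": 0.0, "x": 0.0, "y": 0.0, "z": 0.001, "fingers": 0.0},
    {"rx": 0.0, "ry": 0.0, "rz": 0.0, "x": 0.0, "y": 0.0, "z": 0.002, "fingers": 0.0},
    {"rx": 0.0, "ry": 0.0, "rz": 0.0, "x": 0.0, "y": 0.0, "z": 0.002, "fingers": 0.0},
    {"rx": 0.0, "ry": 0.0, "rz": 0.0, "x": 0.0, "y": 0.0, "z": 0.002, "fingers": 0.0},
  ],
)

```text
time: 17.3
ee_pos: [0.4778, -0.2492, 0.2153]
eef_rot: [0.123, 0.992, 0.0, 0.0]
ft_force: [-0.3, -0.4, 2.6]
width: 0.0004
```

```bash
python3 - <<'E'
from h import *
st()
E
```

```text
t 17.3 tcp [ 0.4778 -0.2492  0.2153] tip [ 0.4778 -0.2492  0.1453] F [-0.25 -0.38  2.64] w 0.0004
[[-0.97, 0.244, 0.0], [0.244, 0.97, -0.0], [-0.0, 0.0, -1.0]]
```

drive_tool(
  plan=[
    {"rx": 0.0, "ry": 0.0, "rz": 0.0, "x": 0.0, "y": 0.0, "z": 0.001, "fingers": 0.0},
    {"rx": 0.0, "ry": 0.0, "rz": 0.0, "x": 0.0, "y": 0.0, "z": 0.001, "fingers": 0.0},
    {"rx": 0.0, "ry": 0.0, "rz": 0.0, "x": 0.0, "y": 0.0, "z": 0.001, "fingers": 0.0},
  ],
)

```text
time: 17.68
ee_pos: [0.4778, -0.2492, 0.2143]
eef_rot: [0.123, 0.992, -0.0, 0.0]
ft_force: [0.6, -0.9, 2.9]
width: 0.0007
```

drive_tool(
  plan=[
    {"rx": 0.0, "ry": 0.0, "rz": 0.0, "x": 0.0, "y": 0.0, "z": 0.001, "fingers": 0.0},
    {"rx": 0.0, "ry": 0.0, "rz": 0.0, "x": 0.0, "y": 0.0, "z": 0.001, "fingers": 0.0},
    {"rx": 0.0, "ry": 0.0, "rz": 0.0, "x": 0.0, "y": 0.0, "z": 0.001, "fingers": 0.0},
  ],
)

```text
time: 18.05
ee_pos: [0.4778, -0.2492, 0.2133]
eef_rot: [0.123, 0.992, 0.0, 0.0]
ft_force: [1.1, -0.7, 3.6]
width: 0.0003
```

drive_tool(
  plan=[
    {"rx": 0.0, "ry": 0.0, "rz": 0.0, "x": 0.0, "y": 0.0, "z": 0.0005, "fingers": 0.0},
    {"rx": 0.0, "ry": 0.0, "rz": 0.0, "x": 0.0, "y": 0.0, "z": 0.0005, "fingers": 0.0},
    {"rx": 0.0, "ry": 0.0, "rz": 0.0, "x": 0.0, "y": 0.0, "z": 0.0005, "fingers": 0.0},
  ],
)

```text
time: 18.42
ee_pos: [0.4778, -0.2492, 0.2128]
eef_rot: [0.123, 0.992, 0.0, 0.0]
ft_force: [0.6, -0.3, 4.5]
width: 0.0
```

drive_tool(
  plan=[
    {"rx": 0.0, "ry": 0.0, "rz": 0.0, "x": 0.0, "y": 0.0, "z": 0.0005, "fingers": 0.0},
    {"rx": 0.0, "ry": 0.0, "rz": 0.0, "x": 0.0, "y": 0.0, "z": 0.0005, "fingers": 0.0},
    {"rx": 0.0, "ry": 0.0, "rz": 0.0, "x": 0.0, "y": 0.0, "z": 0.0005, "fingers": 0.0},
  ],
)

```text
time: 18.8
ee_pos: [0.4778, -0.2492, 0.2126]
eef_rot: [0.123, 0.992, 0.0, 0.0]
ft_force: [0.1, 0.4, 9.4]
width: 0.0006
```

```bash
python3 - <<'E'
from h import *
st()
d=viewer.camera("scene"); im=d["color"][:,:,::-1]; P=cloud(d)
for n,xy in dict(a=(.403,.203),b=(.488,.203),c=(.57,.2)).items():
    q=P[(np.hypot(P[...,0]-xy[0],P[...,1]-xy[1])<.022)&(P[...,2]>.118)&(P[...,2]<.155)]
    if len(q): print(n,len(q),q.mean(0).round(4),q.max(0).round(4))
cv2.imwrite("pics/k.png",cv2.resize(im[170:320,340:520],(720,600),interpolation=cv2.INTER_CUBIC))
for i in range(3): viewer.camera("top"); st()
E
```

```text
t 18.8 tcp [ 0.4778 -0.2492  0.2126] tip [ 0.4779 -0.2492  0.1426] F [0.07 0.4  9.36] w 0.0006
[[-0.97, 0.244, 0.0], [0.244, 0.97, 0.0], [-0.0, 0.0, -1.0]]
a 85 [0.4017 0.2044 0.1345] [0.4105 0.2139 0.1455]
b 183 [0.4877 0.2043 0.1408] [0.5054 0.2222 0.1476]
c 52 [0.5713 0.2031 0.1314] [0.5776 0.2093 0.1437]
t 18.9 tcp [ 0.4778 -0.2492  0.2126] tip [ 0.4778 -0.2492  0.1426] F [-1.99  0.3   9.67] w 0.0005
[[-0.97, 0.244, 0.0], [0.244, 0.97, 0.0], [-0.0, 0.0, -1.0]]
t 18.95 tcp [ 0.4778 -0.2492  0.2126] tip [ 0.4779 -0.2492  0.1426] F [-0.82  1.62  9.12] w 0.0007
[[-0.97, 0.244, 0.0], [0.244, 0.97, 0.0], [-0.0, 0.0, -1.0]]
t 19.0 tcp [ 0.4778 -0.2492  0.2126] tip [ 0.4779 -0.2492  0.1426] F [-0.63  1.17  9.32] w 0.0004
[[-0.97, 0.244, 0.0], [0.244, 0.97, 0.0], [-0.0, 0.0, -1.0]]
```

View pics/k.png

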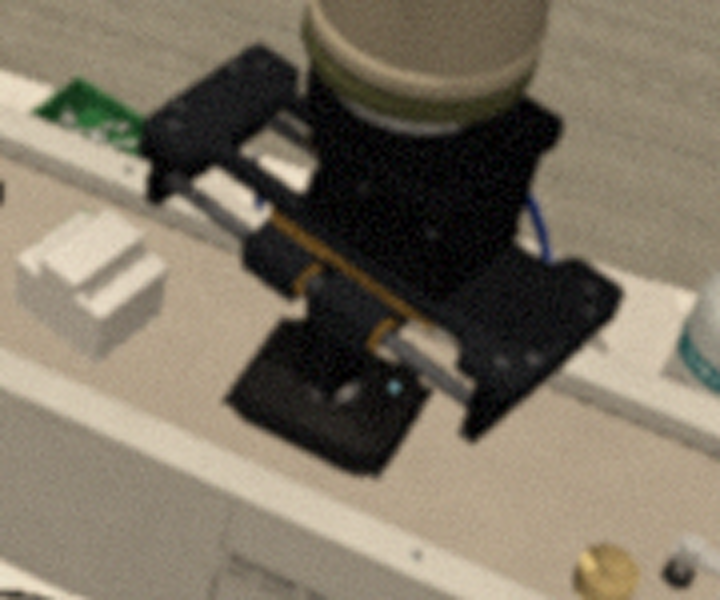

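```bash
python3 - <<'E'
from h import *
from bench import workorder
print(workorder.close_job()); st()
E
```

```text
the job is handed in; nothing more can be done
None
the job is handed in; nothing more can be done
```

I pressed the disc, ball and pin probes in that order with the closed fingertips, then pressed the store key and handed the job in at about 19 s while still holding it down. Handing in gave no verdict.

- **Probes:** By fingertip position, the disc and ball went down about 5.7 mm and the pin about 4.7 mm, each with about 4–5 N. For the ball, the force (about 3.9 N) points to nearer 4 mm than 5.7 mm. Either figure is above the 3 mm needed and short of the stop.
- **Spring-back:** Depth pictures taken after the presses showed all three tips back at their starting height. The stand tips were where they began, to within about 1 mm.
- **Key:** The force rose along the spring to 4.5 N, then jumped to about 9.4 N at the stop. It stayed at 9.1–9.7 N with the fingertip still. The fingertip read 142.6 mm above the worktop, about 3 mm lower than I expected from the stated 0.15 m key height. I put the difference down to calibration, because the force jump shows the key was at its stop.
- **Box and bystanders:** In the last picture the box and step block look unmoved. I checked these by eye only. I did not re-measure the box, the gauge blocks, the spare foot or the brass weight.

One move call was refused for its format before anything moved; I reissued it with all fields filled in.

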